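# Swap the plug of a slanted vessel port for the temperature probe

### The arm

A 6-joint arm with a two-finger parallel gripper is mounted at the origin on the work surface. World frame = base frame: x ahead of the robot, y to its left, z up, the work surface at z = 0. Lengths are in m, angles in rad, forces in N, time in s.
With the tool pointing down it reaches from about 0.3 to 0.825 m from the base axis. Payload 5.4 kg.
Tool frame: the origin (TCP) lies between the finger pads; the fingertips stand 22 mm ahead of it and the grasp point (between the pads) lies 3 mm ahead of it; z points along the fingers, y is the line along which they close (so a half turn about z gives the same grasp; the last joint's range is limited). The gripper opens to 92 mm and grips with 3 to 60 N. Pads are 20 mm wide; open, the fingers measure 128 mm over their backs; the gripper's body (75 mm by 189 mm) begins 69 mm behind the grasp point.
Start: joints at [0.953, 0.158, 1.597, -0, 1.386, -0.21], TCP at [0.228, 0.528, 0.237] pointing down, gripper open.
Joint ranges: [-2.91, 2.91], [-0.94, 2.29], [0.18, 2.7], [-1.29, 4.43], [0.17, 2.64], [-3, 3]. Speed limits (rad/s): [2.57, 2.57, 3.14, 3.14, 3.14, 3.14].

### API

Orientations are given as a unit quaternion [x, y, z, w].
In Python, from workcell import env gives the robot as it stands. The module is installed in compiled form; this text tells all that it offers.
- The arm moves only by the tool step_arm, never from a script. Its argument "plan" is a list of rows, each a list of 5 numbers: the shift along the tool's x, y, z in mm, then the turn about the tool's z in rad, then the opening, from -1 (shut) to 1 (fully open). In form: [[tx, ty, tz, turn, grip], ...]. A call has 1 to 12 rows; each row is the pose to reach, as a shift and turn from the pose commanded when the call began, along the tool's axes at that moment; what a row does not reach only later rows make up. A row lasts 1/10 s, in which the tool goes at most 50 mm and 8.59 degrees, less where a joint would pass 70% of its speed; a pose out of reach is approached as far as the arm can. A call with a gripper value outside its range is refused whole. The fingers move at their own pace and stop on an object; the grip force is fixed at half the most. Time passes only in rows, so rows that repeat a pose let the fingers close. It gives the time, the measured TCP pose, the force, the opening and the grip force at its end, in the units of the state.
- env.get_state(): the state, without advancing time (a new reading comes with each control period).
- env.grab_frame(name): name is "scene" or "top" or "wrist"; returns a dict with "frame" (384x512x3 uint8, red, green, blue), "fx", "fy", "cx", "cy" (pixels), "R" (3x3) and "t" (3): a world point X has camera coordinates R X + t. Camera axes: x right, y down, z forward; pixel columns grow to the right and rows downward; lengths in m; the calibration is good to about 2 mm. The wrist camera is an equidistant fisheye: a pixel r from the principal point sees the ray r / f radians off the axis. A picture is of the moment at which its call begins. There is no depth.
- env.finish_job(): hands the job in; it is judged then, once.
The state is a dict: "clock": time; "joint_positions": joint angles; "qd": joint speeds; "joint_efforts": joint torques, N m; "ee_pos": TCP position; "eef_rot": TCP orientation; "contact_force": force on the tool from outside, world axes, zero at the start; "torque": the same for the moment, N m; "grip_width": finger opening in m; "finger_force": force on a finger pad.
Only numpy, scipy, OpenCV 4.12 (cv2) and the standard library are available. Lean on these libraries where they do the work, as an engineer would, in place of code of your own. Each camera call takes 0.05 s, during which the arm holds its last target. There are 200 camera calls.

### The job

Fit the temperature probe to the reaction vessel: pull the white plug out of the slanted port on its lid and park it upright in the hole of the labelled grey block, fully home, then take the probe with the thick black head from the rack and slide its steel stem through the slanted port until its collar sits on the port's rim. Leave the other things on the bench and in the rack where they are.

Things in the scene. Friction and masses are not known exactly. Their poses are not given: they have to be found in the camera images.
- plug: white plastic port plug, loose. Starts seated in the slanted port, sometimes up to 0.1 rad askew. Origin: centre of its collar's underside; z runs along its axis, out of the port towards its head. Below the origin: stem 10 mm dia, 40 mm long with a tapered end. Above: collar 30 mm dia, 5 mm thick, then a cylindrical head 24 mm dia reaching to 45 mm above the origin
- probe: temperature probe, loose: steel stem 10 mm dia, 85 mm long, tapered end; steel collar 30 mm dia, 5 mm thick; thick black cylindrical head 24 mm dia reaching to 70 mm above the origin. Origin: centre of the collar's underside; z along its axis towards the head, stem along -z. Starts upright in one of the three rack holes, its collar on the rack's top
- probe_tip (a point): free end of the probe's stem, 85 mm below its origin
- vessel: fixed reaction vessel: round steel pot 114 mm dia under a square steel lid 124 mm wide whose top is 100 mm above the bench; four small screws (10 mm high) and one black blanking cap (30 mm dia, 16 mm high) on the lid. Origin: centre of its underside on the bench; its -x side carries the slanted port
- port: aluminium guide tube on the lid, leaning 0.52 rad (30 degrees) from vertical, away from the lid's middle, roughly towards the robot. Origin: centre of its mouth at the rim, 135 mm above the bench; z points out along its axis. Bore 13 mm; top 10 mm flare to 22 mm inner, 28 mm outer dia; 46 mm long, open below into the pot. A part is home when its collar sits on the rim: origins coincide
- rack: fixed white plastic rack, 70 mm x 240 mm, top at 105 mm; three 13 mm holes in a row along its y axis at -80, 0 and +80 mm. Origin: centre of its underside. Holds the probe, the stopper and the rod, in any order
- socket: fixed grey plastic parking block for the plug, 70 x 70 x 55 mm, with one 14 mm hole in the middle of its top and a blank paper label strip on top beside the hole. Origin: centre of its underside. The vessel stands between it and the rack, which may be on either side
- socket_mouth (a point): centre of the parking block's hole at its top face, 55 mm above the bench; the hole is vertical and 45 mm deep, with a 4 mm chamfer. The plug is home when its collar lies on the top face, so that its origin is at this point
- stopper: bystander in the rack: flat grey disc head 38 mm dia, 16 mm high, on a 60 mm stem. Origin: underside of the disc
- rod: bystander in the rack: thin steel rod 9 mm dia standing 54 mm above the rack, collar 18 mm dia. Origin: underside of the collar
- beaker: bystander: glass beaker 66 mm dia, 85 mm high, on the bench behind the vessel. Origin: centre of its underside
- jar: bystander: amber jar 60 mm dia, 85 mm high, on the bench behind the vessel. Origin: centre of its underside
- dish: bystander: flat white dish 80 mm dia, 15 mm high, on the bench near the robot. Origin: centre of its underside
- flange: bystander: loose steel flange ring 64 mm dia, 10 mm high, on the bench near the robot. Origin: centre of its underside
Mind the look-alikes: they are no part of the job. What is shaped like the plug but orange or purple is not meant.

How it is judged:
At the end, for the whole second after the job is handed in: Plug in the parking block: its origin within 8 mm of the hole mouth, upright within 0.15 rad. Probe through the slanted port: its origin within 8 mm of the port mouth, aligned within 0.2 rad, tip over 70 mm beyond the mouth. Both at rest (distance between plug and socket_mouth below 0.008 m and angle between plug's own z axis and vertical below 0.15 rad and distance between probe and port below 0.008 m and angle between the z axis of probe and the z axis of port, either way round below 0.2 rad and z of probe_tip in the frame of port below -0.07 m and linear speed of each of plug, probe below 0.02 m/s); the robot touches nothing.
It fails at once if a bystander (stopper, rod, beaker, jar, dish or flange) is moved by more than 30 mm (distance of any of stopper, rod, beaker, jar, dish, flange from where it was at the start of the episode above 0.03 m).
It also fails if it takes over 64 s, if anything falls off the work surface, if the arm or the gripper's body presses on something with over 40 N, if the wrist force passes 120 N, or if a joint passes its speed limit or range.

## Working session

There is one attempt and no reset: what is moved stays moved. The work goes in short steps, Python scripts to look and compute and a tool call to move; the robot and the scene stay as the last step left them, time stands still between calls to the robot, and variables do not carry over. Pictures are saved under pics/ and viewed, at most 10 in all, crops included, and the job is handed in when it is done.

Besides the shell and the picture viewer there is one more tool, called as a command line: name --pt "numbers of a row" for each row, then --argument value for the rest. step_arm: Moves the arm, as the interface text tells. Its arguments: {"type":"object","properties":{"plan":{"type":"array","items":{"type":"array","items":{"type":"number"}}}},"required":["plan"]}

```bash
mkdir -p pics; cat > h.py <<'E'
import numpy as np, cv2, pickle
from workcell import env
from scipy.spatial.transform import Rotation as Ro
def grab(n,tag):
    f=env.grab_frame(n); pickle.dump(f,open(f'pics/{tag}.pkl','wb')); cv2.imwrite(f'pics/{tag}.png',f['frame'][:,:,::-1]); return f
def load(tag): return pickle.load(open(f'pics/{tag}.pkl','rb'))
def ray(f,u,v,fish=False):
    x,y=(u-f['cx'])/f['fx'],(v-f['cy'])/f['fy']
    if fish:
        r=np.hypot(x,y); d=np.array([x/r*np.sin(r),y/r*np.sin(r),np.cos(r)]) if r>0 else np.array([0,0,1.])
    else: d=np.array([x,y,1.])
    R=np.array(f['R']); return -R.T@np.array(f['t']), R.T@d/np.linalg.norm(d)
def onz(f,u,v,z,fish=False):
    c,d=ray(f,u,v,fish); return c+d*(z-c[2])/d[2]
def proj(f,X):
    p=np.array(f['R'])@np.array(X)+np.array(f['t']); return np.array([f['fx']*p[0]/p[2]+f['cx'],f['fy']*p[1]/p[2]+f['cy']])
def tri(r1,r2):
    (a,d),(b,e)=r1,r2; s=np.linalg.lstsq(np.c_[d,-e],b-a,rcond=None)[0]; p,q=a+s[0]*d,b+s[1]*e
    return (p+q)/2,np.linalg.norm(p-q)
E
python3 - <<'E'
from h import *
a=grab('scene','s0');b=grab('top','t0')
cv2.imwrite('pics/both.png',cv2.resize(np.hstack([a['frame'],b['frame']])[:,:,::-1],(800,300)))
for f in(a,b): print(f['fx'],f['cx'],f['cy'],-np.array(f['R']).T@f['t'],np.array(f['R'])[2])
s=env.get_state();print(s['ee_pos'],s['eef_rot'])
E
```

```text
373.4090804829803 256.48948138825386 194.10072145586167 [ 1.11702547 -0.21273334  0.73492043] [-0.61899935  0.28993099 -0.72991768]
435.1551060399955 251.11783993474387 196.21281327095596 [0.54112573 0.02339191 1.14326271] [ 0.03991345 -0.0064106  -0.99918258]
[0.22775111 0.52740438 0.23573248] [ 2.02484716e-01  9.79285073e-01 -7.58753039e-04 -3.32270931e-04]
```

View pics/s0.png

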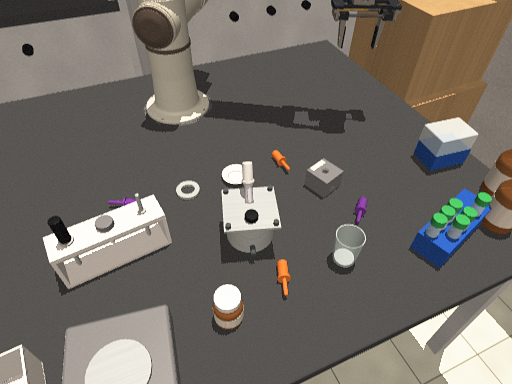

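View pics/t0.png

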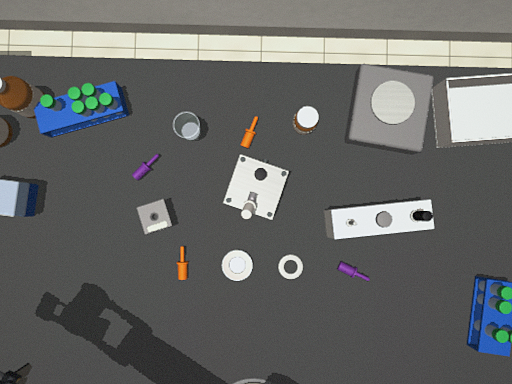

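```bash
python3 - <<'E'
from h import *
a=load('s0')['frame'];b=load('t0')['frame']
c1=cv2.resize(b[145:250,120:300],None,fx=4,fy=4,interpolation=cv2.INTER_CUBIC)[:, :, ::-1]
c2=cv2.resize(b[190:250,320:440],None,fx=3,fy=3,interpolation=cv2.INTER_CUBIC)[:, :, ::-1]
s1=cv2.resize(a[150:260,210:350],None,fx=3,fy=3,interpolation=cv2.INTER_CUBIC)[:, :, ::-1]
cv2.imwrite('pics/c1.png',c1)
W=np.zeros((330,790,3),np.uint8);W[:330,:420]=s1;W[:180,425:785]=c2;cv2.imwrite('pics/c2.png',W)
E
```

```text
(no output)
```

View pics/c1.png

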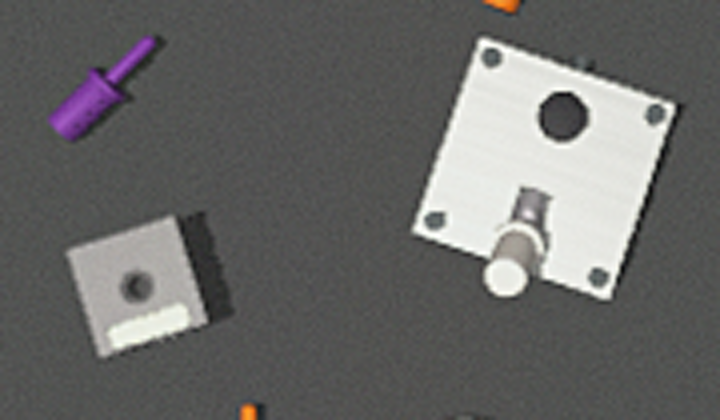

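View pics/c2.png

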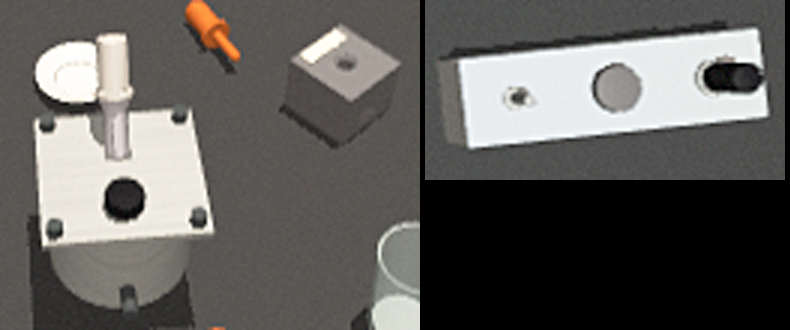

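The crops show the white plug's head top at top-view px (246,214), with the socket hole at (154,216). The probe's black head is at (426,216), in the rack hole nearest the right end. Candidates for "plug": white at (246,214), orange at (249,132) and (182,263), purple at (146,167) and (353,271). I choose the white one, which sits in the slanted port. Candidates for "probe": black head at (426,216), grey stopper disc at (384,219), thin rod at (351,222), black lid cap at (260,174). I choose the thick black head in the rack.

```bash
python3 - <<'E'
from h import *
t=load('t0');s=load('s0')
C=lambda x,y,k,ox,oy:((x+.5)/k-.5+ox,(y+.5)/k-.5+oy)
c1=lambda x,y:C(x,y,4,120,145)
lid=np.array([onz(t,*c1(*p),.1)[:2] for p in[(481,38),(677,104),(611,299),(413,233)]])
print('lid',lid.round(4).tolist(),lid.mean(0),[np.linalg.norm(lid[i]-lid[i-1]).round(4) for i in range(4)])
d1=(lid[3]-lid[0]+lid[2]-lid[1]);print('-x dir deg',np.degrees(np.arctan2(d1[1],d1[0])))
cap=onz(t,*c1(563,116),.116);print('cap',cap)
H,e=tri(ray(t,*c1(506,277)),ray(s,*C(112,40,3,210,150)));print('plug head',H,e, onz(t,*c1(506,277),.174), onz(s,*C(112,40,3,210,150),.174))
u=np.array([*(d1/np.linalg.norm(d1)*.5),np.cos(np.pi/6)]);print('port',onz(t,*c1(506,277),.174)-.045*u,u)
print('block hole',onz(t,*c1(137,287),.055), onz(s,*C(346,63,3,210,150),.055))
bc=np.array([onz(t,*c1(*p),.055)[:2] for p in[(68,251),(175,215),(207,322),(101,357)]]);print('block',bc.mean(0),[np.linalg.norm(bc[i]-bc[i-1]).round(4) for i in range(4)])
# rack
c2=lambda x,y:C(x-425,y,3,320,190)
rk=np.array([onz(t,*c2(*p),.105)[:2] for p in[(458,59),(757,28),(768,117),(469,148)]]);print('rack',rk.mean(0),[np.linalg.norm(rk[i]-rk[i-1]).round(4) for i in range(4)])
v=(rk[0]+rk[3]-rk[1]-rk[2]);v/=np.linalg.norm(v);print('axis',v,'holes',rk.mean(0)-.08*v,rk.mean(0)+.08*v)
print('probe head',onz(t,*c2(746,78),.175))
# scene probe head mask
m=(s['frame'].max(2)<45).astype(np.uint8);m[:205]=0;m[245:]=0;m[:,:45]=0;m[:,75:]=0
ys,xs=np.nonzero(m);print(len(xs),xs.min(),xs.max(),ys.min(),ys.max(),xs[ys<ys.min()+7].mean())
print('pred',proj(s,[*(rk.mean(0)-.08*v),.175]))
E
```

```text
lid [[0.6836, 0.0462], [0.6466, -0.0727], [0.5285, -0.0355], [0.5652, 0.084]] [0.6059678  0.00549433] [np.float64(0.1243), np.float64(0.1245), np.float64(0.1238), np.float64(0.125)]
-x dir deg 162.41178087997068
cap [ 0.63620231 -0.00383609  0.116     ]
plug head [0.54105849 0.02929334 0.16969416] 0.004192784295446589 [0.54024973 0.0273433  0.174     ] [0.54624541 0.02937041 0.174     ]
port [0.56169792 0.02054439 0.13502886] [-0.47662641  0.15108695  0.8660254 ]
block hole [0.52842717 0.25768841 0.055     ] [0.5342028 0.2599104 0.055    ]
block [0.52895034 0.2572291 ] [np.float64(0.0693), np.float64(0.0702), np.float64(0.0698), np.float64(0.0692)]
rack [ 0.53578472 -0.29801107] [np.float64(0.0711), np.float64(0.2404), np.float64(0.0713), np.float64(0.2398)]
axis [-0.12624696  0.99199884] holes [ 0.54588448 -0.37737097] [ 0.52568497 -0.21865116]
probe head [ 0.54585879 -0.37515316  0.175     ]
349 48 70 216 243 54.492753623188406
pred [ 51.30557587 218.44317944]
```

```bash
cat >> h.py <<'E'
def shift(X,yaw=None):
    "mm in tool axes to TCP target X, turn to bring tool y to yaw deg (mod 180)"
    s=env.get_state();R=Ro.from_quat(s['eef_rot']).as_matrix();d=R.T@(np.array(X)-s['ee_pos'])*1000
    y=np.degrees(np.arctan2(R[1,1],R[0,1])); t=None if yaw is None else -np.radians((yaw-y+90)%180-90)
    print('shift',d.round(1),'turn',t,'ty yaw',round(y,2),'z',R[:,2].round(4),'pos',np.round(s['ee_pos'],4),'clk',s['clock'])
E
python3 -c "
from h import *
shift([.54,.027,.31],72.4)"
```

```text
shift [-485.1 -335.7  -73.9] turn -0.10061098094830243 ty yaw 66.64 z [-0.001  -0.0014 -1.    ] pos [0.2278 0.5274 0.2357] clk 0.1
```

step_arm --pt "-485 -336 -74 -0.1 1" --pt "-485 -336 -74 -0.1 1" --pt "-485 -336 -74 -0.1 1" --pt "-485 -336 -74 -0.1 1" --pt "-485 -336 -74 -0.1 1" --pt "-485 -336 -74 -0.1 1" --pt "-485 -336 -74 -0.1 1" --pt "-485 -336 -74 -0.1 1" --pt "-485 -336 -74 -0.1 1" --pt "-485 -336 -74 -0.1 1" --pt "-485 -336 -74 -0.1 1" --pt "-485 -336 -74 -0.1 1"

```text
clock: 1.3
ee_pos: [0.5407, 0.0248, 0.3105]
eef_rot: [0.154, 0.988, 0.0, -0.0]
contact_force: [0.4, 0.9, -0.1]
grip_width: 0.0919
finger_force: 0.0
```

step_arm --pt "0 0 0 0 1" --pt "0 0 0 0 1" --pt "0 0 0 0 1"

```text
clock: 1.6
ee_pos: [0.5393, 0.0281, 0.3101]
eef_rot: [0.153, 0.988, 0.0, -0.001]
contact_force: [-0.3, -0.3, 1.1]
grip_width: 0.092
finger_force: 0.0
```

```bash
python3 - <<'E'
from h import *
f=grab('wrist','w1'); print(f['fx'],f['cx'],f['cy'],-np.array(f['R']).T@f['t'],np.array(f['R']).round(3))
shift([.54,.027,.31],72.4)
E
```

```text
297.3186396354542 255.38174477254776 193.14029958780478 [0.4682928  0.04951654 0.45705387] [[ 0.302  0.953 -0.001]
 [ 0.92  -0.291  0.264]
 [ 0.252 -0.08  -0.964]]
shift [-1.1 -1.1  0.3] turn 0.0010251994036280523 ty yaw 72.46 z [-8.e-04  5.e-04 -1.e+00] pos [0.5393 0.0284 0.3103] clk 1.65
```

View pics/w1.png

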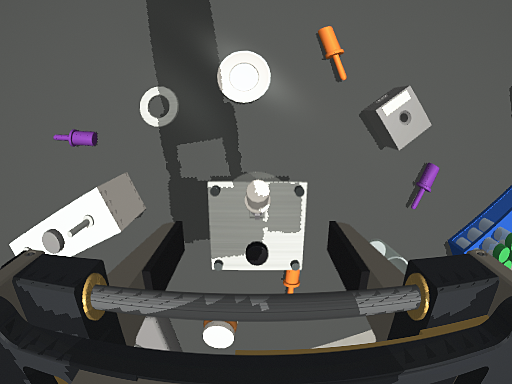

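Wrist view: plug head top near (258,190) and central between the fingers, lid corners (208,182)–(306,182), cap at (257,253), socket hole at (404,117). I measure the plug and hole from here.

```bash
python3 - <<'E'
from h import *
f=load('w1')
print('head',onz(f,258,190,.174,1),'hole',onz(f,404,117,.055,1),'cap',onz(f,257,250,.116,1))
L=np.array([onz(f,*p,.1,1)[:2] for p in[(208,182),(306,182),(307,270),(209,270)]]);print(L.mean(0),[np.linalg.norm(L[i]-L[i-1]).round(4) for i in range(4)])
c=cv2.resize(f['frame'][160:260,200:320],None,fx=5,fy=5,interpolation=cv2.INTER_CUBIC)[:,:,::-1];cv2.imwrite('pics/c3.png',c)
E
```

```text
head [0.53989025 0.029327   0.174     ] hole [0.52894036 0.25694866 0.055     ] cap [6.2939353e-01 3.9184685e-04 1.1600000e-01]
[0.60819187 0.0079457 ] [np.float64(0.1249), np.float64(0.1219), np.float64(0.1253), np.float64(0.136)]
```

View pics/c3.png

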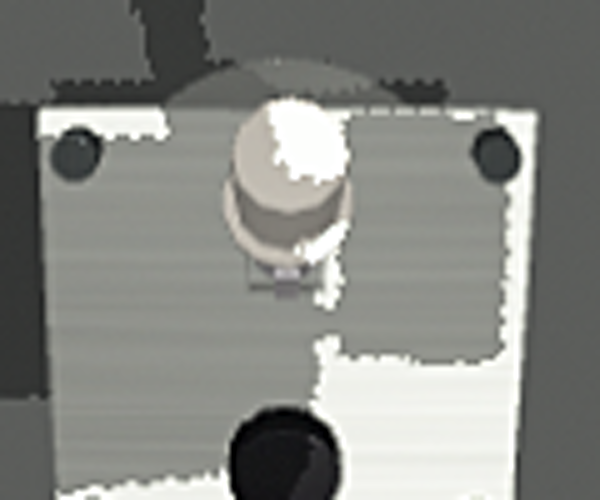

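```bash
python3 -c "
from h import *
shift([.5467,.0262,.1657],72.4)"
```

```text
shift [-7.800e+00  1.000e-01  1.445e+02] turn 0.0010251994036280523 ty yaw 72.46 z [-8.e-04  5.e-04 -1.e+00] pos [0.5393 0.0284 0.3103] clk 1.65
```

step_arm --pt "-8 0 40 0 1" --pt "-8 0 80 0 1" --pt "-8 0 115 0 1" --pt "-8 0 135 0 1" --pt "-8 0 144 0 1" --pt "-8 0 144 0 1" --pt "-8 0 144 0 -1" --pt "-8 0 144 0 -1" --pt "-8 0 144 0 -1" --pt "-8 0 144 0 -1" --pt "-8 0 144 0 -1" --pt "-8 0 144 0 -1"

```text
clock: 2.85
ee_pos: [0.5477, 0.0246, 0.1667]
eef_rot: [0.153, 0.988, -0.0, 0.0]
contact_force: [0.5, -0.5, 0.0]
grip_width: 0.0456
finger_force: 0.0
```

step_arm --pt "0 0 0 0 -1" --pt "0 0 0 0 -1" --pt "0 0 0 0 -1"

```text
clock: 3.15
ee_pos: [0.5478, 0.0253, 0.1667]
eef_rot: [0.153, 0.988, 0.001, 0.0]
contact_force: [0.3, 2.6, -0.7]
grip_width: 0.0233
finger_force: 30.0
```

step_arm --pt "2.5 0 -4.3 0 -1" --pt "5 0 -8.7 0 -1" --pt "10 0 -17.3 0 -1" --pt "15 0 -26 0 -1" --pt "20 0 -34.6 0 -1" --pt "25 0 -43.3 0 -1" --pt "30 0 -52 0 -1" --pt "30 0 -70 0 -1" --pt "30 0 -90 0 -1" --pt "30 0 -90 0 -1"

```text
clock: 4.15
ee_pos: [0.5204, 0.0333, 0.26]
eef_rot: [0.153, 0.988, -0.0, 0.003]
contact_force: [0.8, 0.3, -1.7]
grip_width: 0.0236
finger_force: 30.0
```

```bash
python3 - <<'E'
from h import *
a=grab('scene','s2');f=grab('wrist','w2')
p=env.get_state();print(p['ee_pos'],p['grip_width'],p['contact_force'])
u,v=proj(a,p['ee_pos']).astype(int);print(u,v)
x=cv2.resize(a['frame'][v-50:v+70,u-60:u+60],(400,400),interpolation=cv2.INTER_CUBIC)
y=cv2.resize(f['frame'][100:300,155:355],(400,400))
cv2.imwrite('pics/c4.png',np.hstack([x,y])[:,:,::-1])
E
```

```text
[0.51898286 0.03362417 0.25669387] 0.02354977631644966 [ 0.20296974 -0.4554376  -0.71062493]
243 125
```

View pics/c4.png

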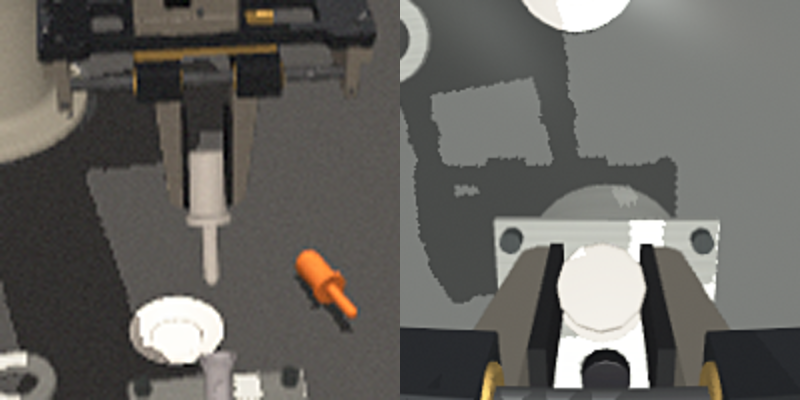

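Scene crop: plug held between the pads, stem down, tip at px (246,160). Wrist crop: head top centred at about (255,244). I compute the tip and head positions in the hand's lean plane.

```bash
cat >> h.py <<'E'
def inplane(f,u,v,p,R,fish=False):
    "ray hits plane through TCP normal to tool y; returns tool x,z in mm"
    c,d=ray(f,u,v,fish); n=R[:,1]; X=c+d*((p-c)@n)/(d@n); return (R.T@(X-p)*1000).round(1)
E
python3 - <<'E'
from h import *
s=env.get_state();p=np.array(s['ee_pos']);R=Ro.from_quat(s['eef_rot']).as_matrix()
a=load('s2');f=load('w2')
print(R[:,:2].round(3).tolist())
for n,q in dict(tip=(211,282),collarbot=(208,226),top=(206,150)).items(): print(n,inplane(a,243-60+q[0]*.3-.35,125-50+q[1]*.3-.35,p,R))
# wrist: top of head along lean plane can't (camera lies in plane); predict instead
def fp(f,X):
    q=np.array(f['R'])@X+f['t'];r=np.hypot(q[0],q[1]);th=np.arctan2(r,q[2]);return f['cx']+f['fx']*th*q[0]/r,f['cy']+f['fy']*th*q[1]/r
for lean in(10,20,30,40):
  for ds in(10,13,16): 
    X=p+R@np.array([np.sin(np.radians(lean))*ds,0,3-np.cos(np.radians(lean))*ds])/1000; print(lean,ds,np.round(fp(f,X),1))
E
```

```text
[[-0.953, 0.303], [0.303, 0.953], [-0.001, -0.0]]
tip [-48.5  -0.   52.5]
collarbot [-29.3  -0.   22.3]
top [-19.   -0.  -28.3]
10 10 [257.4 253.1]
10 13 [257.4 254.8]
10 16 [257.5 256.6]
20 10 [257.4 249.9]
20 13 [257.4 250.6]
20 16 [257.5 251.2]
30 10 [257.4 246.7]
30 13 [257.4 246.2]
30 16 [257.5 245.8]
40 10 [257.4 243.4]
40 13 [257.4 242. ]
40 16 [257.5 240.5]
```

```bash
python3 -c "
from h import *
shift([.4944,.2682,.150],72.4)"
```

```text
shift [ 94.6 216.1 106.6] turn -0.0007173286580816885 ty yaw 72.36 z [ 5.e-04 -3.e-04 -1.e+00] pos [0.519  0.0336 0.2567] clk 4.25
```

step_arm --pt "20 45 0 0 -1" --pt "38 90 5 0 -1" --pt "57 135 20 0 -1" --pt "76 175 45 0 -1" --pt "90 205 75 0 -1" --pt "95 216 100 0 -1" --pt "95 216 105 0 -1" --pt "95 216 105 0 -1" --pt "95 216 105 0 -1"

```text
clock: 5.15
ee_pos: [0.4949, 0.2675, 0.1527]
eef_rot: [0.154, 0.988, 0.0, 0.001]
contact_force: [0.8, 0.1, -1.3]
grip_width: 0.0232
finger_force: 30.0
```

```bash
python3 - <<'E'
from h import *
shift([.4944,.2682,.150],72.4)
a=grab('scene','s3');b=grab('top','t3');f=grab('wrist','w3')
x=cv2.resize(a['frame'][125:225,270:370],(400,400),interpolation=cv2.INTER_CUBIC)
y=cv2.resize(f['frame'][150:330,165:345],(400,400))
cv2.imwrite('pics/c5.png',np.hstack([x,y])[:,:,::-1])
E
```

```text
shift [0.6 0.5 2.7] turn -0.0018157873315921688 ty yaw 72.3 z [ 1.5e-03  1.0e-04 -1.0e+00] pos [0.4949 0.2675 0.1527] clk 5.15
```

View pics/c5.png

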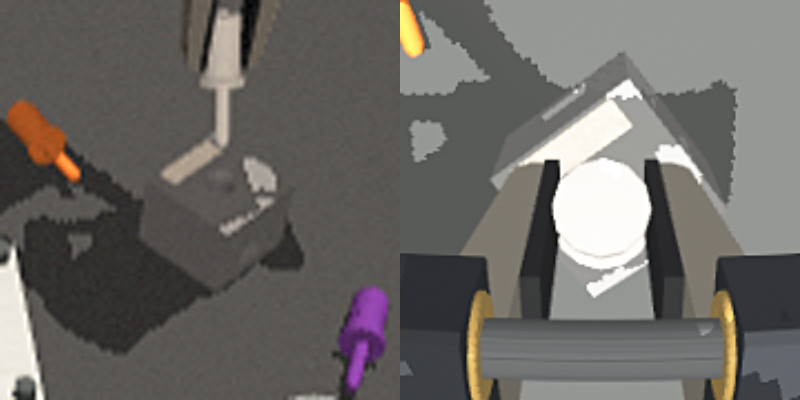

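Scene crop: plug tip at about px (325.3,160.6), right above the hole at (324.8,170.3). I compare both within that same camera.

```bash
python3 - <<'E'
from h import *
a=load('s3')
R=Ro.from_quat(env.get_state()['eef_rot']).as_matrix()
h=onz(a,324.8,170.3,.055)
for z in(.08,.0867,.095):
  t=onz(a,325.3,160.6,z);print(z,t,(R.T@(t-h)*1000).round(1))
E
```

```text
0.08 [0.52259853 0.2634875  0.08      ] [ 10.6   0.1 -25. ]
0.0867 [0.52867967 0.25861565 0.0867    ] [  3.3  -2.7 -31.7]
0.095 [0.53621302 0.25258036 0.095     ] [ -5.7  -6.1 -40. ]
```

step_arm --pt "-1 1.5 10 0 -1" --pt "-1 1.5 20 0 -1" --pt "-1 1.5 26 0 -1" --pt "-1 1.5 30 0 -1" --pt "-1 1.5 33 0 -1" --pt "-1 1.5 35 0 -1" --pt "-1 1.5 35 0 -1"

```text
clock: 6.0
ee_pos: [0.497, 0.2697, 0.1175]
eef_rot: [0.153, 0.988, 0.001, 0.002]
contact_force: [3.5, 0.6, 1.0]
grip_width: 0.0235
finger_force: 30.0
```

step_arm --pt "-3 0 -1.2 0 -1" --pt "-5.6 0 -2.5 0 -1" --pt "-8.5 0 -3.5 0 -1" --pt "-11.5 0 -4.4 0 -1" --pt "-14.5 0 -5 0 -1" --pt "-17.6 0 -5.3 0 -1" --pt "-20.5 0 -5.6 0 -1" --pt "-23.8 0 -5.7 0 -1" --pt "-27 0 -5.6 0 -1" --pt "-30 0 -5.5 0 -1" --pt "-33 0 -5.2 0 -1" --pt "-36 0 -5 0 -1"

```text
clock: 7.2
ee_pos: [0.5273, 0.26, 0.1215]
eef_rot: [0.153, 0.988, 0.001, -0.003]
contact_force: [-7.0, 4.6, 5.5]
grip_width: 0.0234
finger_force: 30.0
```

```bash
python3 - <<'E'
from h import *
shift([.5287,.2573,.125],72.4)
print(env.get_state()['contact_force'])
a=grab('scene','s4');f=grab('wrist','w4')
x=cv2.resize(a['frame'][125:225,270:370],(400,400),interpolation=cv2.INTER_CUBIC)
y=cv2.resize(f['frame'][150:330,165:345],(400,400))
cv2.imwrite('pics/c6.png',np.hstack([x,y])[:,:,::-1])
E
```

```text
shift [-2.1 -2.2 -3.6] turn -0.0005288154832860062 ty yaw 72.37 z [-0.006   0.0024 -1.    ] pos [0.5273 0.26   0.1215] clk 7.2
[-6.9768325   4.57327726  5.51681061]
```

View pics/c6.png

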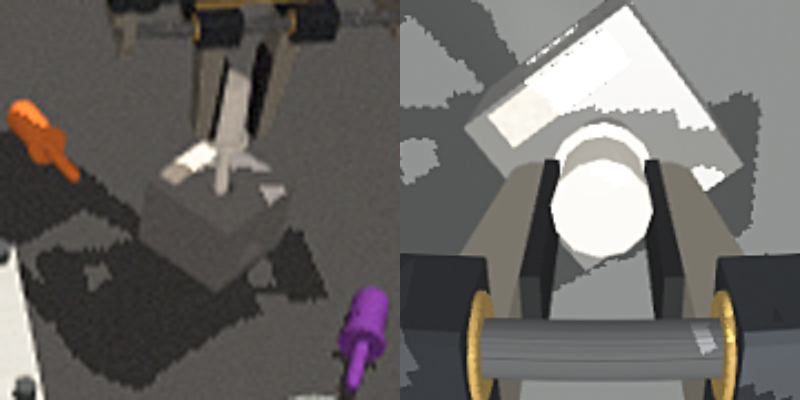

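```bash
python3 - <<'E'
from h import *
a=load('s4');f=load('w4')
for z in(.05,.09,.135):
  u,v=proj(a,[.5287,.2573,z]); print(z,((u-270)*4).round(),((v-125)*4).round())
s=env.get_state();p=np.array(s['ee_pos']);R=Ro.from_quat(s['eef_rot']).as_matrix()
def fp(f,X):
    q=np.array(f['R'])@X+f['t'];r=np.hypot(q[0],q[1]);th=np.arctan2(r,q[2]);return np.array([f['cx']+f['fx']*th*q[0]/r,f['cy']+f['fy']*th*q[1]/r])
for lean in(-20,-10,0,10,20,30):
  l=np.radians(lean);o=[]
  for ds in(12,-28):
    X=p+R@np.array([np.sin(l)*ds,0,3-np.cos(l)*ds])/1000; o.append(((fp(f,X)-[165,150])*400/180).round())
  print(lean,o)
E
```

```text
0.05 211.0 184.0
0.09 220.0 139.0
0.135 231.0 85.0
-20 [array([206., 258.]), array([205., 150.])]
-10 [array([206., 252.]), array([205., 164.])]
0 [array([206., 244.]), array([205., 179.])]
10 [array([206., 236.]), array([205., 195.])]
20 [array([206., 227.]), array([205., 211.])]
30 [array([206., 219.]), array([205., 228.])]
```

step_arm --pt "-3 -1 2 0 -1" --pt "-6 -2 4 0 -1" --pt "-9 -2 7 0 -1" --pt "-10 -2 10 0 -1" --pt "-10 -2 13 0 -1" --pt "-9 -2 16 0 -1" --pt "-8 -2 16 0 -1"

```text
clock: 8.0
ee_pos: [0.536, 0.2559, 0.1053]
eef_rot: [0.153, 0.988, 0.001, -0.001]
contact_force: [0.2, 5.8, -1.3]
grip_width: 0.0233
finger_force: 30.0
```

```bash
python3 - <<'E'
from h import *
shift([.5287,.2573,.091],72.4)
print(env.get_state()['contact_force'])
E
```

```text
shift [ 7.3 -0.9 14.3] turn -0.0009348009181489357 ty yaw 72.35 z [-0.0015  0.0032 -1.    ] pos [0.536  0.2559 0.1053] clk 8.0
[ 0.24081814  5.81610728 -1.34961102]
```

step_arm --pt "2 0.5 3 0 -1" --pt "4 1 6 0 -1" --pt "6 1 9 0 -1" --pt "7 1 12 0 -1" --pt "7 1 14 0 -1" --pt "7 1 16 0 -1" --pt "7 1 16 0 -1"

```text
clock: 8.7
ee_pos: [0.5334, 0.2574, 0.0912]
eef_rot: [0.153, 0.988, 0.001, 0.004]
contact_force: [6.2, 2.2, 2.1]
grip_width: 0.0232
finger_force: 30.0
```

```bash
python3 - <<'E'
from h import *
shift([.5287,.2573,.091],72.4)
print(env.get_state()['contact_force'])
a=grab('scene','s5');f=grab('wrist','w5')
x=cv2.resize(a['frame'][125:225,270:370],(400,400),interpolation=cv2.INTER_CUBIC)
y=cv2.resize(f['frame'][150:330,165:345],(400,400))
cv2.imwrite('pics/c7.png',np.hstack([x,y])[:,:,::-1])
E
```

```text
shift [ 4.5 -1.6  0.2] turn -0.001009914552834857 ty yaw 72.34 z [ 0.0074  0.0011 -1.    ] pos [0.5334 0.2574 0.0912] clk 8.7
[6.17970508 2.15746204 2.11992907]
```

View pics/c7.png

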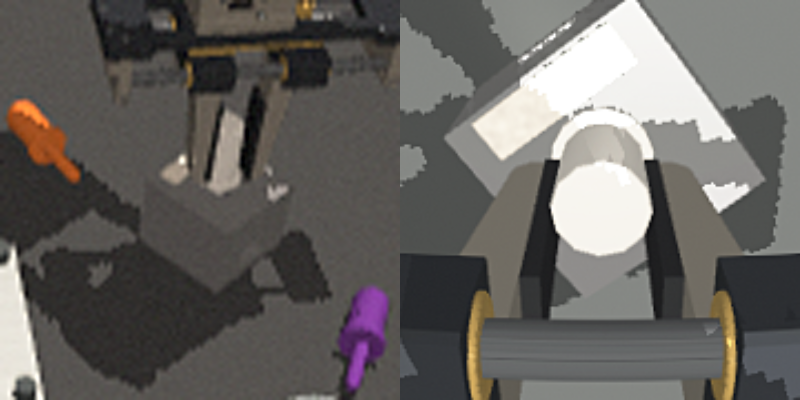

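Scene and wrist crops: the collar lies close to the block top and the plug is near upright. I release and back off to check.

step_arm --pt "0 0 0 0 0" --pt "0 0 0 0 0.2" --pt "0 0 0 0 0.2" --pt "0 0 0 0 0.2" --pt "0 0 -30 0 0.2" --pt "0 0 -70 0 -1" --pt "0 0 -70 0 -1" --pt "0 0 -70 0 -1" --pt "0 0 -70 0 -1" --pt "0 0 -70 0 -1" --pt "0 0 -70 0 -1"

```text
clock: 9.9
ee_pos: [0.5295, 0.2571, 0.1582]
eef_rot: [0.153, 0.988, -0.001, -0.001]
contact_force: [0.8, 0.6, 0.8]
grip_width: 0.0091
finger_force: 0.0
```

```bash
python3 - <<'E'
from h import *
shift([.5287,.2573,.124],72.4)
a=grab('scene','s6');f=grab('wrist','w6')
x=cv2.resize(a['frame'][125:225,270:370],(400,400),interpolation=cv2.INTER_CUBIC)
y=cv2.resize(f['frame'][120:300,165:345],(400,400))
cv2.imwrite('pics/c8.png',np.hstack([x,y])[:,:,::-1])
E
```

```text
shift [ 0.8  0.  34.2] turn -0.0006127635899425607 ty yaw 72.36 z [-2.5e-03 -7.0e-04 -1.0e+00] pos [0.5295 0.2571 0.1582] clk 9.9
```

View pics/c8.png

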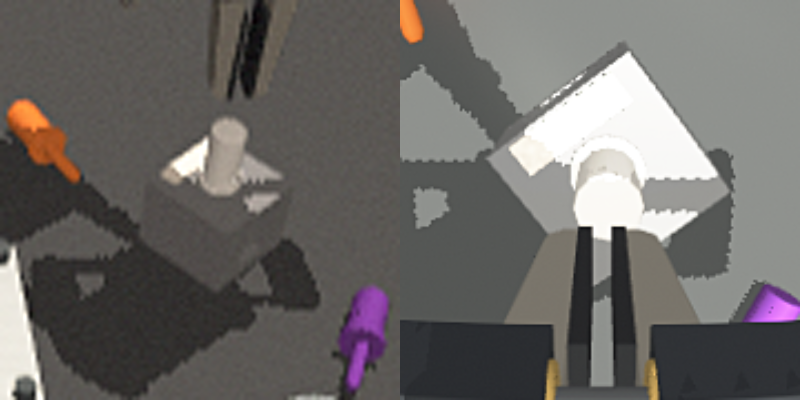

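The plug stands upright in the block with its collar flush on the top. That was my 11th picture, one over the limit of 10, so from here on I view none and check only by numbers. I press lightly on the head to confirm it is home.

step_arm --pt "0 0 20 0 -1" --pt "0 0 32 0 -1" --pt "0 0 34 0 -1" --pt "0 0 36 0 -1" --pt "0 0 37 0 -1" --pt "0 0 37 0 -1"

```text
clock: 10.6
ee_pos: [0.5307, 0.2574, 0.1231]
eef_rot: [0.153, 0.988, 0.0, 0.0]
contact_force: [-0.4, 0.5, 1.1]
grip_width: 0.0005
finger_force: 0.0
```

step_arm --pt "0 0 1 0 -1" --pt "0 0 2 0 -1" --pt "0 0 3 0 -1" --pt "0 0 3 0 -1"

```text
clock: 11.0
ee_pos: [0.5313, 0.2575, 0.1224]
eef_rot: [0.153, 0.988, 0.0, 0.001]
contact_force: [-4.4, -1.7, 11.6]
grip_width: 0.0005
finger_force: 6.0
```

step_arm --pt "0 0 -40 0 -1" --pt "0 0 -90 0 -1" --pt "0 0 -130 0 -1" --pt "0 0 -130 0 0"

```text
clock: 11.4
ee_pos: [0.5339, 0.2583, 0.2577]
eef_rot: [0.153, 0.988, 0.003, 0.006]
contact_force: [0.1, 0.0, 1.2]
grip_width: 0.0067
finger_force: 0.0
```

```bash
python3 -c "
from h import *
shift([.5459,-.3765,.26],72.4)"
```

```text
shift [-203.8 -601.3   -4.3] turn -0.00046697159125702885 ty yaw 72.37 z [ 0.0133  0.0034 -0.9999] pos [0.5339 0.2583 0.2577] clk 11.4
```

step_arm --pt "-202 -602 -5 0 0" --pt "-202 -602 -5 0 0" --pt "-202 -602 -5 0 0" --pt "-202 -602 -5 0 0" --pt "-202 -602 -5 0 0" --pt "-202 -602 -5 0 0" --pt "-202 -602 -5 0 0" --pt "-202 -602 -5 0 0" --pt "-202 -602 -5 0 0" --pt "-202 -602 -5 0 0" --pt "-202 -602 -5 0 0" --pt "-202 -602 -5 0 0"

```text
clock: 12.6
ee_pos: [0.5393, -0.3445, 0.2534]
eef_rot: [0.153, 0.988, 0.0, -0.0]
contact_force: [0.5, 0.7, 0.4]
grip_width: 0.046
finger_force: 0.0
```

step_arm --pt "0 0 0 0 0" --pt "0 0 0 0 0" --pt "0 0 0 0 0" --pt "0 0 0 0 0"

```text
clock: 13.0
ee_pos: [0.5402, -0.341, 0.2543]
eef_rot: [0.152, 0.988, 0.0, -0.0]
contact_force: [0.2, -0.4, -1.1]
grip_width: 0.0457
finger_force: 0.0
```

```bash
cat >> h.py <<'E'
def fp(f,X):
    q=np.array(f['R'])@X+f['t'];r=np.hypot(q[0],q[1]);th=np.arctan2(r,q[2]);return np.array([f['cx']+f['fx']*th*q[0]/r,f['cy']+f['fy']*th*q[1]/r])
E
python3 - <<'E'
from h import *
shift([.5459,-.3765,.153],72.4); print(env.get_state()['grip_width'])
f=grab('wrist','w7')
e=fp(f,np.array([.5459,-.3765,.175]));e2=fp(f,np.array([.5459,-.3765,.11]));print('pred top',e,'collar',e2)
g=f['frame'].max(2)
n,l,st,c=cv2.connectedComponentsWithStats((g<40).astype(np.uint8))
for i in range(1,n):
  if st[i,4]>150: print(st[i],c[i].round(1))
u,v=e.astype(int);print(g[v-30:v+40:4,u-36:u+37:4])
E
```

```text
shift [-16.2 -32.2 101.3] turn 0.001268665990356201 ty yaw 72.47 z [-1.e-04  4.e-04 -1.e+00] pos [ 0.5402 -0.341   0.2543] clk 13.0
0.04571824927357204
pred top [217.73454859 226.19404296] collar [225.3446806  202.78682117]
[405   0  40  19 261] [428.1   6.1]
[444   6  30  45 235] [452.9  31.4]
[ 164  194  184  105 3608] [248.  253.5]
[ 330  257  155   90 4884] [391.6 295.5]
[    0   259   512   125 25825] [211.2 343.5]
[[ 56 154 154 155 154 155 154 154 126 109   9  14  12 113 104 155 153 155
  154]
 [ 41 158 153 153 154 154 154 155 124  11  13  14  12  13 126 158 154 154
  154]
 [ 42  26 155 154 154 154 154 155  52  12  14  11  14  11 122 158 154 154
  154]
 [ 42  42 166 154 154 155 154 160   7  10  10  11  11  10 132 155 153 154
  151]
 [ 41  41  33 155 154 154 153  85   9  10  12  11  10  11 141 154 154 154
  159]
 [ 42  42  43 119 154 154 157   7  21  21  24  17   7   5 155 154 155 154
  154]
 [ 43  43  41  35 156 154 148  18  22  19  17  20  12   1 155 154 155 154
  154]
 [ 41  40  41  41 124  75  58  65  16  15  17  16  17  61 154 154 154 155
  135]
 [ 41  41  42  40  62  60  61  38  17  15  19  16  17 170 153 158 135  34
   41]
 [ 41  42  42  62  60  60  62  14  18  14  16  17  10 163  59  38  42  42
   42]
 [ 80  39  53  60  61  61  61  17  13  15  18  12  40  41  42  42  42  42
   42]
 [ 74  70  61  61  61  61  13  16  13  10  42  43  41  40  41  43  42  42
   39]
 [ 76  61  60  61  61  62  17  19  13  13  43  42  42  41  42  43  42  42
   76]
 [ 59  61  61  61  60  41  15  17  12  14  43  42  41  41  43  41  41  36
   75]
 [ 60  61  60  60  61  15  18  13  16  10  41  40  41  41  41  41  37  76
   74]
 [ 60  61  60  61  63  17  15  15  12  12  76  68  42  43  40  77  74  75
   73]
 [ 62  60  60  60  30  17  16  14  15  41  74  75  77  38  75  75  74  74
   73]
 [ 60  61  60  61  16  17  15  15  13  81  74  74  73  74  73  73  75  74
   74]]
```

step_arm --pt "-16 -31.5 0 0 0" --pt "-16 -31.5 0 0 0" --pt "-16 -31.5 30 0 0" --pt "-16 -31.5 60 0 0" --pt "-16 -31.5 85 0 0" --pt "-16 -31.5 97 0 0" --pt "-16 -31.5 100 0 0" --pt "-16 -31.5 100 0 0" --pt "-16 -31.5 100 0 -1" --pt "-16 -31.5 100 0 -1" --pt "-16 -31.5 100 0 -1" --pt "-16 -31.5 100 0 -1"

```text
clock: 14.25
ee_pos: [0.5463, -0.3773, 0.1555]
eef_rot: [0.153, 0.988, 0.0, 0.001]
contact_force: [0.8, 2.7, 5.3]
grip_width: 0.0233
finger_force: 30.0
```

step_arm --pt "0 0 0 0 -1" --pt "0 0 0 0 -1" --pt "0 0 0 0 -1"

```text
clock: 14.55
ee_pos: [0.5463, -0.3774, 0.1555]
eef_rot: [0.153, 0.988, -0.0, 0.001]
contact_force: [0.2, 2.8, 6.1]
grip_width: 0.0238
finger_force: 30.0
```

step_arm --pt "0 0 -5 0 -1" --pt "0 0 -15 0 -1" --pt "0 0 -30 0 -1" --pt "0 0 -50 0 -1" --pt "0 0 -70 0 -1" --pt "0 0 -95 0 -1" --pt "0 0 -125 0 -1" --pt "0 0 -155 0 -1" --pt "0 0 -175 0 -1" --pt "0 0 -175 0 -1" --pt "0 0 -175 0 -1"

```text
clock: 15.65
ee_pos: [0.5453, -0.3779, 0.3297]
eef_rot: [0.153, 0.988, -0.001, 0.0]
contact_force: [-0.2, -0.4, -1.5]
grip_width: 0.0236
finger_force: 30.0
```

```bash
python3 - <<'E'
from h import *
shift([.562,.021,.31],72.4)
a=grab('scene','s8');g=a['frame'].max(2)
p=np.array(env.get_state()['ee_pos'])
for k in(-22.5,0,48,68,90,133): print(k,proj(a,p-[0,0,k/1000]).round(1))
u,v=proj(a,p).astype(int);print(u,v);print(g[max(v-20,0):v+90:4,max(u-30,0):u+31:3])
E
```

```text
shift [105.1 385.2  19.3] turn -0.0010201835969570118 ty yaw 72.34 z [-1.0e-04 -1.2e-03 -1.0e+00] pos [ 0.5453 -0.3779  0.3297] clk 15.65
-22.5 [  8.2 146.9]
0 [ 14.8 157.7]
48 [ 27.6 178.9]
68 [ 32.5 187.1]
90 [ 37.7 195.6]
133 [ 47.1 211.2]
14 157
[[ 91  90  89 106 103 102 100  67  68  82  92  88  89  88  89]
 [  9  87  90  61 106  99 100  59  69  62  94  89  89  89  91]
 [ 20  46  92  80  27 103 104 104  65  64  87  89  88  89  88]
 [ 17  20  23  17  17  52  99 103  91  64  69  92  90  89  94]
 [ 19  13  28  16  22  29  94 100 104  68  67  79  90  89  92]
 [ 30   5  22  22  22  19  26 104  98 102  68  65  89  92  89]
 [108  22  16  17  21  22  17  26 104 104  76  62  71  91  90]
 [102 106  29  23  21  25  19  13  26 101 102  69  91  91  92]
 [ 89 102  83  14  18  22  20  16   2  24 103  96  91  91  89]
 [ 90  91  96  49  83  36  17  21  20  19  15  76  90  88  87]
 [ 91  90  92  92  92  91  12  23  19  21  22  11 136  86  90]
 [ 87  88  90  92  91  91 125   6  20  11  91 136  86  88  91]
 [ 89  88  92  92  86  90  89 135 141 127 116  97  93  89  85]
 [ 89  87  91  88  89  91  90  
[... 214 characters left out ...]
4 105]
 [ 91  92  90  89  89  88  93  87  92  91  85  87  92  89 126]
 [ 88  87  94  94  89  87  91  89  92  89  89  89  93  90  97]
 [ 90  89  88  92  88  90  90  91  87  92  89  92  90  90  88]
 [ 89  90  93  89  90  88  88  92  91  90  94  90  90  93  90]
 [ 89  88  93  91  89  92  87  91  88  90  89  91  92  93  88]
 [ 84  92  89  88  89  90  86  90  89  87  91  89  89  92  91]
 [ 90  89  88  87  86  88  87  89  90  92  90  89  87  90  86]
 [ 89  90  85  90  89  89  91  91  89  89  88  91  91  88  87]
 [ 89  92  90  89  89  89  86  89  89  89  88  92  88  89 115]
 [ 89  91  90  93  91  86  90  87  89  92  86  89  90  94  82]
 [ 85  89  92  89  92  90  91  90  90  86  88  89  87  90  86]]
```

```bash
python3 - <<'E'
from h import *
np.set_printoptions(linewidth=250)
for n in('top','scene'):
  b=grab(n,n+'9');u0=proj(b,[.562,.021,.135]);print(n,u0, proj(b,[.562,.021,.1]),proj(b,[.606+.0295,-.0035,.116]))
  u,v=u0.round().astype(int);print(u,v);g=b['frame'].mean(2).astype(int);print(g[v-14:v+12,u-12:u+13])
E
```

```text
top [249.15914475 204.53474991] [249.11725811 204.83606645] [260.22629742 173.91720139]
249 205
[[233 233 232 232 232 232 234 233 233 232 232 238 224 187 206 215 229 229 235 233 232 229 229 230 231]
 [231 232 233 234 232 232 233 232 234 233 235 240 212  91 115 129 137 177 218 230 234 231 231 229 228]
 [232 232 231 232 233 233 232 234 233 232 236 236 194 128 126 136 145 137 129 164 219 230 231 230 228]
 [233 232 231 231 231 231 232 231 231 234 239 226 144 121 137 147 151 136 114 111 134 209 233 230 228]
 [230 233 234 233 233 232 230 231 232 234 240 213  98 129 142 150 148 128 112 126 190 236 232 230 229]
 [229 229 230 231 231 233 233 233 232 236 233 176 100 132 152 147 142 129 119 141 218 241 232 230 229]
 [229 230 230 230 231 232 230 231 233 240 226 124 114 147 187 183 137 106 105 146 227 238 231 233 232]
 [232 233 232 231 233 232 231 232 232 239 213  94 117 162 224 231 165  96  97 174 242 236 233 230 231]
 [230 233 233 232 232 234 231 232 233 229 180 121 123 141 175 196 171 102  88 179 240 233 231 234 233]
 [231 233 233 233 231 232 233 233 236 228 177 168 139 141 130 129  97  90 112
[... 3751 characters left out ...]
  47  41  44  61  61 116 141 155 157 159 159 155 153  90  77  78  78  77  96 101]
 [ 39  36  33  37  60  58  56  55 101 100 113 143 157 173 162 177 169 165 112 173 171 173 172 186 183]
 [109 140 134 137 175 177 173 169 186 184 152 137 155 192 168 212 195 167 136 243 239 236 236 236 235]
 [199 223 222 222 239 238 236 238 238 242 173 139 165 193 205 223 200 167 146 238 233 232 232 232 231]
 [234 233 233 233 231 230 232 233 238 210 152 145 176 187 228 222 202 169 154 237 233 231 231 232 232]
 [231 231 233 233 232 231 232 236 210 122 107 145 177 164 219 219 208 170 156 238 234 233 233 233 234]
 [233 231 230 231 233 232 238 209 121 129 112 148 176 162 220 220 213 171 161 238 234 232 232 232 232]]
```

```bash
python3 -c "
from h import *
shift([.5649,.0201,.30],72.4)"
```

```text
shift [101.3 384.6  28.1] turn -0.0008158119030858914 ty yaw 72.35 z [-0.0027  0.0022 -1.    ] pos [ 0.5449 -0.3771  0.3273] clk 15.8
```

step_arm --pt "8 30 0 0 -1" --pt "18 70 0 0 -1" --pt "30 115 0 0 -1" --pt "42 160 0 0 -1" --pt "54 205 0 0 -1" --pt "66 250 0 0 -1" --pt "78 295 0 0 -1" --pt "88 335 2 0 -1" --pt "96 365 6 0 -1" --pt "101 380 12 0 -1" --pt "101 384.5 20 0 -1" --pt "101 384.5 28 0 -1"

```text
clock: 17.0
ee_pos: [0.5657, 0.019, 0.2999]
eef_rot: [0.153, 0.988, -0.0, -0.001]
contact_force: [-0.3, -1.0, -2.1]
grip_width: 0.0232
finger_force: 30.0
```

step_arm --pt "0 0 0 0 -1" --pt "0 0 0 0 -1" --pt "0 0 0 0 -1"

```text
clock: 17.3
ee_pos: [0.5661, 0.0185, 0.3017]
eef_rot: [0.154, 0.988, -0.0, 0.0]
contact_force: [0.1, 1.3, -1.0]
grip_width: 0.0234
finger_force: 30.0
```

```bash
python3 - <<'E'
from h import *
np.set_printoptions(linewidth=250)
shift([.5649,.0201,.30],72.4)
a=grab('scene','s10');p=np.array(env.get_state()['ee_pos'])
for k in(51,90,120,135): print(k,proj(a,p-[0,0,k/1000]).round(1))
u,v=proj(a,p-[0,0,.11]).round().astype(int);print(u,v);g=a['frame'].mean(2).astype(int);print(g[v-12:v+34,u-10:u+14])
E
```

```text
shift [1.6 1.2 1.7] turn -0.0021211437364143334 ty yaw 72.28 z [ 6.e-04 -3.e-04 -1.e+00] pos [0.5661 0.0185 0.3017] clk 17.3
51 [245.9 142.4]
90 [246.  156.9]
120 [246.  167.3]
135 [246.1 172.3]
246 164
[[ 84  83  85 ...  84  86  86]
 [ 84  87  86 ...  85  84  82]
 [ 87  85  82 ...  87  85  85]
 ...
 [117 127 126 ... 224 225 226]
 [118 123 127 ... 230 232 233]
 [118 122 128 ... 204 205 208]]
```

```bash
python3 - <<'E'
from h import *
g=load('s10')['frame'].mean(2).astype(int)
for r in range(150,196): print(r,' '.join('%3d'%k for k in g[r,236:262]))
E
```

```text
150  86  87  84  85  88  87  85  84  81 115 121 117 113  78  86  86  85  84  83  87  84  84  88  86  84  84
151  83  84  84  85  82  87  84  83  80 115 121 121 109  75  87  89  85  83  86  84  87  88  86  84  87  85
152  84  83  85  88  88  84  84  88  73 113 118 115 109  81  85  86  85  85  86  83  84  84  86  86  83  87
153  84  87  86  86  85  86  87  85  75 116 119 116 112  78  87  82  84  86  84  86  83  85  84  82  87  81
154  87  85  82  84  81  84  86  83  78 116 121 119 112  78  83  84  84  88  87  87  84  87  85  85  86  85
155  86  85  83  84  84  85  86  84  77 114 125 119 111  70  87  87  85  85  82  84  85  81  85  85  86  86
156  83  85  86  85  87  82  87  83  80 116 120 117 110  77  84  85  87  84  86  84  86  84  85  84  86  82
157  87  86  87  87  81  86  82  85  77 116 121 117 110  74  83  83  86  79  86  86  85  83  84  87  84  83
158  83  84  85  86  85  84  88  81  77 118 121 119 109  75  87  87  83  90  84  84  81  83  86  84  86  87
159  84  82  86  88  84  86  84  84  78 117 120 120 110  76  83  85  86  83  87  85  87  85  84  83  86  88
160  86  85  83  87 
[... 3167 characters left out ...]
 143 154 132 131 236 230 228 229 230 228 229 228 229
190 124 122 127 127 121 121 243 208 148 135 155 148 154 162 160 134 138 237 232 230 228 228 229 229 229 229
191 128 129 129 127 128 121 214 120 104 140 149 144 168 168 159 132 139 237 230 230 229 231 231 231 229 231
192 125 127 124 127 127 128 124 124 113 142 152 152 169 170 163 137 137 239 231 229 229 229 229 229 230 229
193 126 126 130 129 127 130 126 126 119 137 151 166 166 167 162 133 125 237 231 227 229 228 229 230 228 228
194 124 126 128 124 127 128 126 126 118 139 150 155 166 169 166 138  98 238 229 227 227 229 226 228 226 227
195 117 127 126 127 129 128 128 127 122 138 149 142 168 169 161 139 112 237 228 227 227 224 225 226 226 227
```

```bash
python3 - <<'E'
from h import *
a=load('s10')
u=np.array([-.4766,.151,.866]);e=np.array([.826,-.262,.5])
for P in([.562,.021,.135],[.5624,.0226,.135],[.568,.021,.135]):
  P=np.array(P);print(P,'back rim',proj(a,P+.014*e).round(1),'flare back low',proj(a,P+.014*e-.01*u).round(1),'c',proj(a,P).round(1))
E
```

```text
[0.562 0.021 0.135] back rim [246.9 182.6] flare back low [247.1 186.9] c [246.4 181. ]
[0.5624 0.0226 0.135 ] back rim [247.6 182.5] flare back low [247.8 186.8] c [247.1 180.9]
[0.568 0.021 0.135] back rim [247.9 184.4] flare back low [248.1 188.7] c [247.4 182.7]
```

step_arm --pt "1.6 2 5 0 -1" --pt "1.6 2 14 0 -1" --pt "1.6 2 22 0 -1" --pt "1.6 2 27 0 -1" --pt "1.6 2 31 0 -1" --pt "1.6 2 34 0 -1" --pt "1.6 2 36 0 -1" --pt "1.6 2 36 0 -1"

```text
clock: 18.15
ee_pos: [0.5649, 0.022, 0.2651]
eef_rot: [0.153, 0.988, -0.0, -0.0]
contact_force: [-0.3, -0.4, -0.9]
grip_width: 0.0236
finger_force: 30.0
```

```bash
python3 - <<'E'
from h import *
shift([.5652,.021,.2653],72.4); print(env.get_state()['contact_force'])
E
```

```text
shift [-0.6 -0.8 -0.2] turn -0.0006156103195564859 ty yaw 72.36 z [-2.e-04  0.e+00 -1.e+00] pos [0.5649 0.022  0.2651] clk 18.15
[-0.32904913 -0.38156508 -0.90967514]
```

step_arm --pt "-1 0 1.5 0 -1" --pt "-1.5 0 2.6 0 -1" --pt "2 0 3 0 -1" --pt "6 0 3.5 0 -1" --pt "9.5 0 4 0 -1" --pt "13 0 4.7 0 -1" --pt "17 0 5.5 0 -1" --pt "20.5 0 6.3 0 -1" --pt "20.5 0 6.3 0 -1"

```text
clock: 19.05
ee_pos: [0.5463, 0.0281, 0.2611]
eef_rot: [0.153, 0.988, -0.0, 0.002]
contact_force: [2.4, -0.3, 6.1]
grip_width: 0.0234
finger_force: 30.0
```

```bash
cat >> h.py <<'E'
def rows(f,p,k0=90,k1=170,dx=14,st=2):
    g=f['frame'].mean(2).astype(int);
    for r in range(k0,k1,st): print(r,' '.join('%3d'%k for k in g[r,p-dx:p+dx]))
E
python3 - <<'E'
from h import *
print(env.get_state()['contact_force'])
shift([.5652,.021,.2653],72.4)
a=grab('scene','s11');rows(a,247,140,190,10)
E
```

```text
[ 2.42656843 -0.29316621  6.07990498]
shift [-20.2  -1.   -4.1] turn -0.0004771010248195477 ty yaw 72.37 z [ 4.6e-03 -8.0e-04 -1.0e+00] pos [0.5463 0.0281 0.2611] clk 19.05
140  90  92  96  43  24  19  18  23  14  19  21  19  19  20  20  14  23  19  60  98
142  92  90  96  44  23  20  12  14  13  21  18  22  16  12  19  21  15  24  81  91
144  84  90  89  52  53  10  20  19  17  17  20  15  14  16  17  10  60  70  76  84
146  84  84  87  84  96  11  19  17  24  27  18  16  15  23  23   9  70  88  83  84
148  83  86  81  87  92   7   9  18  19  13  22  24  23  21  15  13  69  90  85  87
150  84  84  82  83 127  40   6  18  22   9  13  23   9  16  15  24 115 102  81  87
152  86  84  81  75 125 135  56  31  13  11  14  16  11  26  41 112 130  91  83  84
154  86  81  84  84  97 122 127 133 135 113 117 111 131 132 124 124 105  84  84  82
156  86  84  86  84  83  83 100 116 115 124 126 127 118 113  96  79  83  84  85  87
158  82  88  83  88  86  86  81  81  84 120 125 121 113  85  86  86  86  84  82  86
160  82  88  86  84  85  84  88  82  85 120 126 124 108  80  85  84  84  84  85  85
162
[... 472 characters left out ...]
  74  84  86  85  86  84  85
174 251 251 250 251 252 253 162 254 226 106 123 124 111  75  82  84  82  85  87  85
176 251 251 251 251 252 254 212 253 227 108 124 122 112  78  87  84  86  87  85  87
178 251 250 251 251 252 251 246 248 252 109 124 120 110  73  82  84  86  86  83  87
180 250 250 251 238 251 247 231 241 241 110 121 117 110 107 122 102  90  81  86  86
182 247 250 253 250 238 129 109 122 142 113 121 119 117 144 151 119 111  83  85  83
184  93  26  28  29  36  43 103 135 139 149 150 155 148 142 138 127  81  86  87  82
186  48  43  43  41  45  71  57 118 144 157 155 161 159 149 134  87  81  80  77  75
188 139 103 105 104 105 111 110 106 141 157 162 155 151 152 133 100 125 214 242 240
```

step_arm --pt "3.5 0 0.5 0 -1" --pt "7 0 1.3 0 -1" --pt "10.5 0 2.5 0 -1" --pt "14 0 4 0 -1" --pt "17.5 0 5.5 0 -1" --pt "21 0 7.3 0 -1" --pt "24 0 9.2 0 -1" --pt "27.5 0 11.3 0 -1" --pt "30.5 0 13.8 0 -1" --pt "30.5 0 13.8 0 -1"

```text
clock: 20.1
ee_pos: [0.5171, 0.0375, 0.2478]
eef_rot: [0.153, 0.988, 0.0, 0.002]
contact_force: [3.0, -1.0, 4.6]
grip_width: 0.0234
finger_force: 30.0
```

```bash
python3 - <<'E'
from h import *
s=env.get_state();print(s['contact_force'])
shift([.5652,.021,.2653],72.4)
a=grab('scene','s12');rows(a,247,136,188,10)
p=np.array(s['ee_pos']);R=Ro.from_quat(s['eef_rot']).as_matrix()
for lean in(10,15,20,25,30):
  l=np.radians(lean);X=lambda ds:p+R@np.array([np.sin(l)*ds,0,3-np.cos(l)*ds])/1000
  print(lean,'collar bot',proj(a,X(-47.5)).round(1),'tip',(X(-132.5)*1000).round(1),proj(a,X(-132.5)).round(1))
E
```

```text
[ 2.96667012 -0.95004376  4.57494224]
shift [-50.9  -1.2 -17.3] turn -0.00032095425245749813 ty yaw 72.38 z [ 4.5e-03 -6.0e-04 -1.0e+00] pos [0.5171 0.0375 0.2478] clk 20.1
136  96  92  41  21  19   9  22  11  24  20  23  21  17  14  19  28  42  97  96  92
138  94  99  39  30  19   4  14  15  23  22  21  17  20  15  15  28  40  97  94  87
140  88  95  52  60  18  18  23  17  21  17  17  16  21  15  19  59  79  89  84  83
142  84  86  87  89  33  26  23  12  29  16  17  19  19  21  18  69  90  87  87  89
144  86  89  86  91  29  21  25  15  16  26  21  23  16  12  15  67  88  88  87  88
146  87  87  88  92  37  11  22  20  19  23  23  15  22  16  11  47  90  84  86  87
148  87  87  88  92  88  13  16   5  17  27  24  15  14  14  20 100  97  80  87  84
150  87  82  83 101 117 104  80  81  68  72  69  75  95  98 123 120  93  87  88  86
152  87  84  87  88 106 120 128 143 141 141 142 137 129 123 110 105  85  84  86  85
154  86  83  87  87  84  86  86  80 122 133 134 126  82  85  84  86  88  84  86  88
156  87  86  87  85  85  85  86  84 119 132 135 127  89  87  88  84  86  84  85  88
158
[... 886 characters left out ...]
33 118  77  85  84  86  85  85  83
180 251 251 251 241 252 250 233 243 243 112 132 137 123  91 122 100  91  86  88  83
182 249 251 254 250 240 128 109 125 148 116 131 130 128 126 153 121 119  85  82  84
184  92  27  32  34  36  36 107 141 139 147 151 154 151 144 144 129  79  87  84  84
186  46  40  47  45  44  61  58 117 142 156 159 161 161 155 136  92  80  82  76  77
10 collar bot [245.6 148.4] tip [539.7  30.4 114.4] [246.4 180. ]
15 collar bot [245.8 149.3] tip [550.4  27.  117. ] [246.8 182.6]
20 collar bot [245.9 150. ] tip [560.9  23.7 120.5] [247.3 184.9]
25 collar bot [246.1 150.6] tip [571.1  20.5 125. ] [247.7 186.8]
30 collar bot [246.2 151. ] tip [580.8  17.4 130.3] [248.2 188.4]
```

step_arm --pt "3 -0.5 2 0 -1" --pt "6 -1 5 0 -1" --pt "8 -1 8.5 0 -1" --pt "8.4 -1 12 0 -1" --pt "6.4 -1 15.5 0 -1" --pt "3.9 -1 20 0 -1" --pt "1.4 -1 24 0 -1" --pt "-1.1 -1 28.5 0 -1" --pt "-3.6 -1 33 0 -1" --pt "-4.1 -1 34 0 -1"

```text
clock: 21.15
ee_pos: [0.5199, 0.0352, 0.2104]
eef_rot: [0.153, 0.988, 0.0, -0.0]
contact_force: [2.6, 0.1, 2.7]
grip_width: 0.0233
finger_force: 30.0
```

```bash
python3 - <<'E'
from h import *
s=env.get_state();print(s['contact_force'],s['grip_width'])
P=np.array([.5623,.0219,.135]);u=np.array([-.4766,.151,.866]);
g=np.array(s['ee_pos'])-[0,0,.003]-P;print('along',g@u,'perp',(g-(g@u)*u).round(4))
shift(P+.0475*u+[0,0,.003],72.4)
E
```

```text
[2.61610304 0.14531854 2.69253382] 0.023282323383046918
along 0.0849366980670069 perp [-0.0019  0.0004 -0.0011]
shift [-20.7   0.2  31.3] turn -0.0007333526724078111 ty yaw 72.36 z [-9.e-04  3.e-04 -1.e+00] pos [0.5199 0.0352 0.2104] clk 21.15
```

step_arm --pt "-2.5 0 4.3 0 -1" --pt "-5 0 8.6 0 -1" --pt "-8 0 13 0 -1" --pt "-11 0 18 0 -1" --pt "-14 0 23 0 -1" --pt "-17 0 27.5 0 -1" --pt "-19 0 30.5 0 -1" --pt "-19.5 0 32 0 -1" --pt "-20 0 33 0 -1" --pt "-20 0 33 0 -1"

```text
clock: 22.15
ee_pos: [0.5379, 0.0294, 0.1787]
eef_rot: [0.153, 0.988, -0.0, -0.002]
contact_force: [-5.3, 1.2, 6.5]
grip_width: 0.0233
finger_force: 30.0
```

```bash
python3 - <<'E'
from h import *
s=env.get_state();print(s['contact_force'],s['grip_width'])
P=np.array([.5623,.0219,.135]);u=np.array([-.4766,.151,.866]);
g=np.array(s['ee_pos'])-[0,0,.003]-P;print('along',g@u,'perp',(g-(g@u)*u).round(4))
shift(P+.0475*u+[0,0,.003],72.4)
a=grab('scene','s13');rows(a,247,160,192,10,1)
E
```

```text
[-5.26799963  1.24999759  6.52655665] 0.02327648475095749
along 0.04797497179731187 perp [-0.0015  0.0002 -0.0009]
shift [-1.7  0.2 -0.5] turn -0.00040349324654807443 ty yaw 72.38 z [-3.e-03  3.e-04 -1.e+00] pos [0.5379 0.0294 0.1787] clk 22.15
160  87  90  83  17  28  11  20  27  13  22  21  17  18  19  13  23  24  90  87  87
161  89  89  91  18  25  23  15  17  21  15  20  19  23  20  14  22  23  95  88  89
162  88  89  88  21  25  22  22  18  20  20  21  23  14  14  10  19  24  93  89  86
163  87  88  93  23  23  11  15  14  13  19  18  21  19  23  18  17  21  97  86  87
164  88  86  92  20  25  15  21  24  21  19  25  23  23  20   6  23  18  92  90  87
165  87  91  92  19  20  20  21  16  25  20  18  20  19  14  14  22  23  93  88  89
166  86  90  93  20  24  19  12   3  20  20  26  21  22  17  17  11  23  95  90  88
167  84  87  92  18  22  17  13  22  19  26  14  26  19  20  16  24  25  91  89  89
168  80  87  92  19  15  11  18  19  24  12  18  23  24  21  12  21  21  94  88  90
169 102  84  83  13  27   8  13  19  25  19  22  19  18  22   7  11  38  93  89  82
170 171 108 123
[... 1132 characters left out ...]
 129 129 121  93  80  83  84
184  92  26  32  32  38  35  99 127 132 138 137 144 136 139 136 122  78  82  79  78
185  38  39  40  45  47  40  54 130 134 147 146 150 146 139 134 102  75  82  82  81
186  44  42  39  40  44  62  55 109 135 148 148 153 151 140 130  86  77  79  80  79
187  42  60  59  58  57  85  85  96 133 145 150 157 149 147 126  88  99  99  99 100
188  77 103 102 104  99 107 104  99 137 146 152 150 144 148 128  98 123 122 121 123
189 118 121 123 123 122 121 122 110 132 146 148 142 135 150 127 103 124 122 120 118
190 119 121 122 117 121 121 124 108 134 144 138 146 155 153 128 104 124 123 121 119
191 122 122 121 124 123 123 123 105 133 149 138 162 163 156 130 108 127 122 120 121
```

step_arm --pt "-1 0 1.5 0 -1" --pt "-2 0 3 0 -1" --pt "-2 0 3.5 0 -1" --pt "-2 0 3.5 0 -1"

```text
clock: 22.6
ee_pos: [0.5384, 0.0293, 0.1784]
eef_rot: [0.153, 0.988, -0.0, -0.003]
contact_force: [-21.9, 4.7, 29.0]
grip_width: 0.0233
finger_force: 30.0
```

Hard axial stop at the rim: seated. I relax the push, release and rise.

step_arm --pt "3 0 -4.5 0 -1" --pt "3 0 -4.5 0 0.3" --pt "3 0 -4.5 0 0.3" --pt "3 0 -4.5 0 0.3" --pt "3 0 -4.5 0 0.3" --pt "3 0 -20 0 0.3" --pt "3 0 -60 0 0.3" --pt "3 0 -110 0 0.3" --pt "3 0 -150 0 0.3" --pt "3 0 -150 0 0.3"

```text
clock: 23.6
ee_pos: [0.5409, 0.0289, 0.3318]
eef_rot: [0.153, 0.988, -0.0, 0.006]
contact_force: [0.3, 0.0, -0.2]
grip_width: 0.0599
finger_force: 0.0
```

```bash
python3 - <<'E'
from h import *
s=env.get_state();print(s['ee_pos'],s['contact_force'],s['grip_width'])
P=np.array([.5623,.0219,.135]);u=np.array([-.4766,.151,.866])
a=grab('scene','s14');rows(a,247,136,190,10,2)
print('pred top',proj(a,P+.07*u),'collar',proj(a,P))
f=grab('wrist','w14');m=(f['frame'].max(2)<40).astype(np.uint8);t=fp(f,P+.07*u);print('wrist head pred',t,fp(f,P+.005*u))
n,l,st,c=cv2.connectedComponentsWithStats(m)
for i in range(1,n):
  if st[i,4]>100: print(st[i],c[i].round(1))
# plug in scene: white blob over block
for k in(.055,.06,.1): print('plug pred',k,proj(a,[.5287,.2573,k]).round(1))
g=a['frame'].mean(2).astype(int)
for r in range(150,180,2): print(r,' '.join('%3d'%q for q in g[r,314:340]))
E
```

```text
[0.54087572 0.02891738 0.33184605] [ 0.26408702  0.01737807 -0.23373825] 0.059873406602798704
136  86  84  87  85  88  87  82  82  85  85  82  89  85  84  86  86  85  86  88  87
138  81  84  87  85  85  88  85  84  85  83  87  81  86  88  84  84  88  86  85  83
140  87  87  83  85  84  81  86  84  84  82  84  84  88  82  86  84  84  83  84  85
142  84  87  84  81  83  84  83  84  86  80  87  85  87  87  84  88  89  82  84  86
144  84  84  83  87  87  86  88  85  86  86  84  87  80  89  84  84  86  88  82  85
146  86  85  85  83  86  88  86  82  84  84  84  88  88  86  85  81  86  83  83  83
148  85  83  89  87  86  84  83  86  87  85  84  90  86  86  84  88  84  84  82  85
150  87  88  85  87  77  67  54  58  43  41  50  43  44  58  78  88  87  82  82  89
152  81  84  85  88  17  15  18  21  32  29  34  31  24  17  30  89  83  82  85  84
154  86  86  86  88  32  15  18  20  16  38  28  34  29  20  18  93  83  84  85  85
156  86  83  88  89  31  10  19  17  21  35  26  33  25  19  12  94  91  83  83  86
158  89  83  88  89  49   2  17  27  21  36  33  26  28  20  16  90  85  86  83  8
[... 2730 characters left out ...]
 156 151 136 155 159 157 160 160 148 130 100  81  84
168 250 251 240 188 142 195 229 120 140 150 156 156 154 154 142 173 216 154 156 160 156 160 160 160 150 129
170 242 142 155 158 165  82 151 143 146 150 153 156 156 145 221 248 173 156 159 160 157 158 158 160 158 160
172 161 160 155 158 161 117  86 122 148 168 162 160 159 245 209 131 161 158 160 159 159 158 158 158 161 159
174 155 162 162 160 159 159 162 119 117 118 114 123 119 161 158 159 161 162 156 159 161 159 160 164 149 118
176  74  84 136 153 161 159 157 160 162 160 155 158 158 160 158 157 160 158 161 161 163 155 136  98  72  72
178  75  74  74  75  88 136 155 161 156 158 158 164 157 158 159 160 161 162 160 152  99  71  75  74  73  75
```

Every reading fits. The probe head is at its predicted home pixels: top about (246,151) in the scene, and (255.6,179) in the wrist view against (256.5,178.5) predicted. The plug's top is at its home height, and nothing touches the robot. I hand in.

```bash
python3 -c "
from h import *
print(env.finish_job())"
```

```text
the job is handed in; nothing more can be done
None
```

I parked the plug upright in the grey block, seated the probe in the slanted port and handed the job in after about 24 s on the robot's clock; the hand-in gave no verdict, and I viewed 11 pictures, one over the limit of 10.

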